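# Set and lock the hem gauge

### The job

Set the hem gauge on the ironing table: first push its sliding stop (the steel plate with the upright lip) fully home against the end block, then lock it there by pushing the wings of the wing nut round clockwise (seen from above), stroke after stroke, until the nut is fully down and turns no further. Only push with the fingertips: do not take the nut, a wing or the lip between the fingers, and leave the pot, the tape measure and the spool where they stand.

Things in the scene. Friction and masses are not known exactly. Their poses are not given: they have to be found in the camera images.
- gauge: Hem gauge: plywood board fixed on the table, 100 mm (its x) by 240 mm (its y) by 12 mm. Origin on its underside, on the wing nut's axis; x points to the back fence, y along the slide to the end block, z up. The board spans x -50..50, y -142..98 mm. Two low guide rails at x = +-32 mm, top z = 20 mm. Fixed steel stud at the origin, radius 5.5 mm, top z = 59 mm, through the slide's slot and the nut.
- back_fence (a point): Middle of the top edge of the gauge's fixed back fence, an aluminium wall along the whole +x edge of the board, inner face at gauge x = +39 mm, top at z = 60 mm. The wing tips pass it with 4 mm to spare, so a fingertip cannot follow a wing right round: it takes several strokes in front of the fence.
- end_block (a point): Middle of the top of the fixed aluminium end block, a 70 mm long bar across the board at gauge y = 75..91 mm, top at z = 28 mm.
- stop_slide (a joint): Travel of the sliding stop (m) along the gauge's +y; 0.045 = fully home, its end against the end block; starts at 0 to 0.020. Slides stiffly (about 2 N), stays where it is left, cannot be lifted out. A slotted steel plate between the rails (top z = 18 mm) with an upright lip at its -y end.
- stop_lip (a point): Centre of the sliding stop's upright steel lip: 56 mm wide (gauge x), 8 mm thick (gauge y), z from 16 to 48 mm; axes parallel to the gauge's. It lies at gauge y = -116 mm + travel; -71 mm when home. Pushing its outer (-y) face toward +y slides the stop home.
- wing_nut (a joint): Angle of the wing nut (rad), grows as it is turned clockwise seen from above; 7.5 = fully down, a hard stop; starts at 0.2 to 2.4. At angle q the two wings point along -q and -q + pi from the gauge's x axis (counter-clockwise positive). It turns stiffly (about 0.035 N m), stays where it is left and goes down 5 mm a turn.
- nut_mid (a point): Centre of the black wing nut, on its axis, half-way up the wings; x along the two wings, z up. Round hub, radius 17 mm, from 20 mm below to 8 mm above this point; two upright blade wings reach to 35 mm from the axis, 6 to 7 mm thick, from 13 mm below to 13 mm above this point. The point is 40 mm above the table when the nut is fully down, up to 6 mm more before.
- beeswax_pot: Bystander, loose: round pot 69 mm across, 41 mm high, origin under its centre, left of the gauge.
- tape_measure: Bystander, loose: rolled tape measure 54 mm across, 19 mm high, origin under its centre, left of the gauge.
- spool_navy: Bystander, loose: thread spool 44 mm across, 60 mm high, upright, origin under its centre, right of the gauge.

How it is judged:
By the outcome, as a careful person would: the job done as asked, in the order asked, and still so for the second after the job is handed in, with the robot touching nothing.
It also fails if it takes over 61 s, if anything falls off the work surface, if the arm or the gripper's body presses on something with over 40 N, if the wrist force passes 120 N, or if a joint passes its speed limit or range.

### The arm

A 7-joint arm with a two-finger parallel gripper is mounted at the origin on a cart in front of the work surface, level with it; the furniture and walls round the work are solid. World frame = base frame: x ahead of the robot, y to its left, z up, the work surface at z = 0. Lengths are in mm, angles in rad, forces in N, time in s.
With the tool pointing down it reaches from about 400 to 925 mm from the base axis. Payload 5.6 kg.
Tool frame: the origin (TCP) lies on the centre line of the jaws, within the pads' length; the fingertips stand 11 mm ahead of it and the grasp point (between the pads) lies 8 mm behind it; z points along the fingers, y is the line along which they close (so a half turn about z gives the same grasp; the last joint's range is limited). The gripper opens to 85 mm and grips with 20 to 120 N. Pads are 22 mm wide; open, the fingers measure 114 mm over their backs; the gripper's body (76 mm by 85 mm) begins 54 mm behind the grasp point. The pads swing forward as they close: fully open they stand 13 mm farther back than shut.
Start: joints at [1.299, 0.468, -0.012, 1.603, 0.006, 1.071, -0.056], TCP at [147.384, -633.077, 242.29] pointing down, gripper open.
Joint ranges: [-2.53, 2.53], [-0.31, 2.02], [-1.57, 1.55], [0.28, 2.44], [-1.29, 4.43], [0.15, 1.84], [-2.92, 2.92]. Speed limits (rad/s): [2.57, 2.57, 3.14, 3.14, 3.14, 3.14, 3.14].

### API

Orientations are given as a unit quaternion [x, y, z, w].
In Python, from plant import manip, imaging, hand_in gives the robot as it stands.
- The arm moves only by the shell command python3 -m inch 'ROWS' [FORCE]. ROWS is JSON, a list of rows, each an object of numbers: "fingers": the finger opening in cm, from 0 to 8.54; "tx", "ty", "tz": the shift along the tool's x, y, z in cm; "rx", "ry", "rz": the turn, a rotation vector about the tool's x, y, z in degrees. In form: [{"fingers": .., "tx": .., "ty": .., "tz": .., "rx": .., "ry": .., "rz": ..}, ...]. A call has 1 to 10 rows; each row is the pose to reach, as a shift and turn from the pose commanded when the call began, along the tool's axes at that moment; what a row does not reach only later rows make up. A row lasts 1/10 s, in which the tool goes at most 50 mm and 8.59 degrees, less where a joint would pass 70% of its speed; a pose out of reach is approached as far as the arm can. A call with a gripper value outside its range is refused whole. The fingers move at their own pace and stop on an object; FORCE is the grip in N (left out, the last holds). Time passes only in rows, so rows that repeat a pose let the fingers close. It gives the time, the measured TCP pose, the force, the opening and the grip force at its end, in the units of the state.
- manip.get_state(): the state, without advancing time (a new reading comes with each control period).
- imaging.read_camera(name): name is "scene" or "top"; returns a dict with "pixels" (420x560x3 uint8, red, green, blue), "fx", "fy", "cx", "cy" (pixels), "dist" ([k1, k2, p1, p2, k3] as OpenCV has them; the pictures are not rectified), "extrinsics" (4x4, takes a point from camera to world coordinates). Camera axes: x right, y down, z forward; pixel columns grow to the right and rows downward; lengths in mm; the calibration is good to about 2 mm. A picture is of the moment at which its call begins. There is no depth.
- hand_in(): hands the job in; it is judged then, once.
The state is a dict: "time_s": time; "joints": joint angles; "joint_vel": joint speeds; "effort": joint torques, N m; "ee_pos": TCP position; "ee_rot": TCP orientation; "wrist_force": force on the tool from outside, world axes, zero at the start; "ft_torque": the same for the moment, N m; "grip_width": opening from 0.0 (shut) to 1.0 (fully open); "gripper_force": force on a finger pad.
Only numpy, scipy, OpenCV 4.12 (cv2) and the standard library are available. Lean on these libraries where they do the work, as an engineer would, in place of code of your own. Each camera call takes 0.05 s, during which the arm holds its last target. There are 200 camera calls.

## Working session

There is one attempt and no reset: what is moved stays moved. The work goes in short steps, Python scripts to look and compute and a shell command to move; the robot and the scene stay as the last step left them, time stands still between calls to the robot, and variables do not carry over. Pictures are saved under pics/ and viewed, at most 10 in all, crops included, and the job is handed in when it is done.

```bash
mkdir -p pics; python3 - <<'E'
from plant import manip, imaging
import cv2,numpy as np
s=manip.get_state();print(s['time_s'],s['ee_pos'],s['ee_rot'],s['grip_width'])
for n in("top","scene"):
    c=imaging.read_camera(n);cv2.imwrite(f"pics/{n}0.png",c["pixels"][...,::-1]);print(n,c['fx'],c['fy'],c['cx'],c['cy'],c['dist'],np.round(c['extrinsics'],3).tolist())
E
```

```text
0.0 [ 147.22720414 -632.5250632   241.28705846] [ 9.93466229e-01  1.14122723e-01 -1.73897195e-04 -9.08761505e-04] 1.0012003330023915
top 445.32166021617894 445.32166021617894 280.20115521162535 210.06583242048424 [-0.08512412  0.          0.          0.          0.        ] [[0.019, -0.998, 0.061, 427.937], [-1.0, -0.019, 0.002, -59.56], [-0.001, -0.061, -0.998, 1186.543], [0.0, 0.0, 0.0, 1.0]]
scene 543.353719049478 543.353719049478 280.08371201915503 200.52472026495076 [-0.10179551  0.          0.          0.          0.        ] [[-0.762, -0.476, 0.439, -98.004], [-0.647, 0.537, -0.541, 718.452], [0.022, -0.696, -0.717, 1091.693], [0.0, 0.0, 0.0, 1.0]]
```

View pics/top0.png

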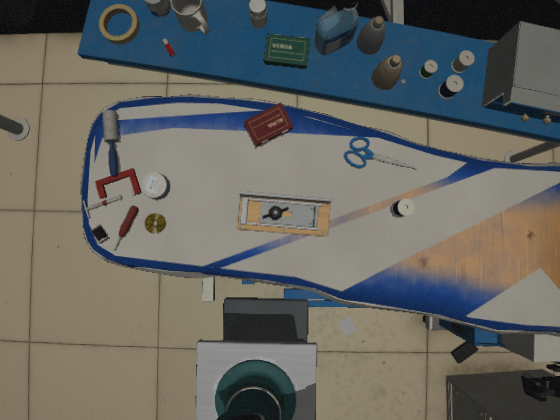

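View pics/scene0.png

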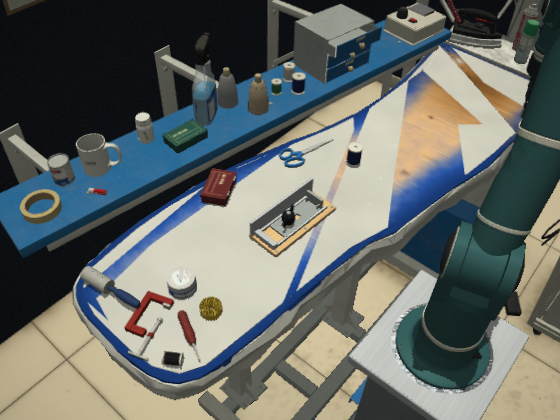

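Gauge at about (284,215) in the top view and (293,215) in the scene view. The pot and tape are to its left, the spool at (403,208) to its right. I'll zoom in on both.

```bash
python3 - <<'E'
import cv2,numpy as np
a=cv2.imread("pics/top0.png")[185:245,228:340];b=cv2.imread("pics/scene0.png")[170:260,240:345]
a=cv2.resize(a,None,fx=5,fy=5,interpolation=cv2.INTER_CUBIC);b=cv2.resize(b,None,fx=3,fy=3,interpolation=cv2.INTER_CUBIC)
im=np.zeros((580,560,3),np.uint8);im[:300]=a;im[305:575,:315]=b;cv2.imwrite("pics/z0.png",im)
E
```

```text
(no output)
```

View pics/z0.png

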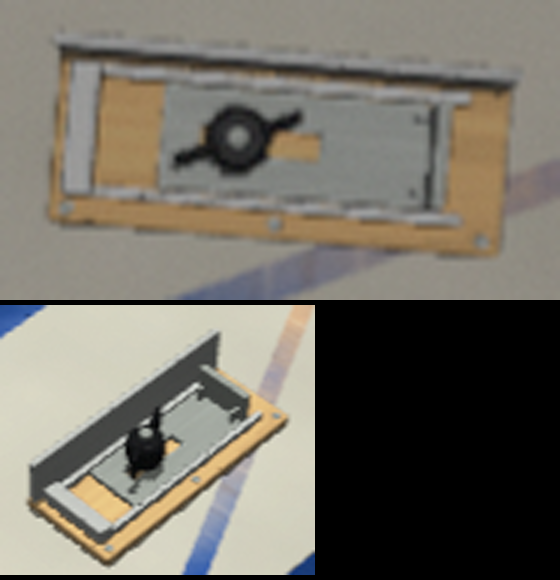

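```bash
cat > h.py <<'E'
import numpy as np,cv2
from plant import manip, imaging
from scipy.optimize import least_squares
def proj(c,P):
    E=np.linalg.inv(c['extrinsics']);K=np.array([[c['fx'],0,c['cx']],[0,c['fy'],c['cy']],[0,0,1]])
    return cv2.projectPoints(np.asarray(P,float).reshape(-1,1,3),cv2.Rodrigues(E[:3,:3])[0],E[:3,3],K,np.array(c['dist'],float))[0].reshape(-1,2)
def unproj(c,uv,z):
    K=np.array([[c['fx'],0,c['cx']],[0,c['fy'],c['cy']],[0,0,1]]);E=np.array(c['extrinsics'])
    r=cv2.undistortPoints(np.array(uv,float).reshape(-1,1,2),K,np.array(c['dist'],float)).reshape(-1,2)
    d=np.c_[r,np.ones(len(r))]@E[:3,:3].T
    return E[:3,3]+d*((z-E[2,3])/d[:,2])[:,None]
def g2w(p,P):
    c,s=np.cos(p[2]),np.sin(p[2]);P=np.asarray(P,float)
    return np.c_[p[0]+c*P[:,0]-s*P[:,1],p[1]+s*P[:,0]+c*P[:,1],P[:,2]]
def w2g(p,P):
    c,s=np.cos(p[2]),np.sin(p[2]);P=np.asarray(P,float)-[p[0],p[1],0]
    return np.c_[c*P[:,0]+s*P[:,1],-s*P[:,0]+c*P[:,1],P[:,2]]
E
python3 - <<'E'
from h import *
t=imaging.read_camera("top");s=imaging.read_camera("scene")
f=lambda L:np.array(L,float)/5+[228,185]-.4
Gt=[[-50,98,12],[-50,-142,12],[35,91,28],[35,75,28],[-35,75,28],[-35,91,28],[0,0,59]]
Ut=f([[50,220],[500,253],[75,62],[100,65],[92,192],[66,192],[238,137]])
Gs=[[-50,98,12],[-50,-142,12],[0,0,59]]
Us=np.array([[276,255.7],[335.7,207.7],[289.3,212.3]])
r1=lambda p:(proj(t,g2w(p,Gt))-Ut).ravel()
r2=lambda p:(proj(s,g2w(p,Gs))-Us).ravel()
for r in(r1,r2,lambda p:np.r_[r1(p),r2(p)]):
    o=least_squares(r,[450,-50,0]);print(o.x,np.round(o.fun,1))
p=o.x
print("lip top corners",w2g(p,unproj(t,f([[437,105],[449,105],[430,208],[443,212]]),48)))
print("wings",w2g(p,unproj(t,f([[300,117],[177,162],[238,137]]),56)))
E
```

```text
[ 4.92270851e+02 -4.55401156e+01 -5.21314483e-02] [-0.2  0.3  0.6  0.2 -0.6 -0.5  0.5 -0.6  0.1  0.7 -0.9  0.2  0.4 -0.3]
[ 4.88935110e+02 -4.15122361e+01 -5.94269563e-02] [-0.1  0.2  0.9 -0.7 -0.7  0.5]
[ 4.91405570e+02 -4.48263846e+01 -5.86009142e-02] [-0.6  0.4  0.2  0.9 -0.8 -0.4  0.3 -0.5 -0.3  0.8 -1.2  0.3  0.1  0.
  0.  -1.1  0.8 -1.9 -0.6 -0.7]
lip top corners [[  24.91572994  -99.8892349    48.        ]
 [  25.39610118 -106.03092992   48.        ]
 [ -28.02645983 -100.19004378   48.        ]
 [ -29.55115485 -106.97543668   48.        ]]
wings [[ 12.76199695 -30.22810076  56.        ]
 [-14.95827855  30.33652075  56.        ]
 [  0.14471389   0.42278871  56.        ]]
```

The gauge is at about (491.5, -45), yaw -0.055. The stop's travel is about 12.5 mm. The wings point along -67° and 113°, so q is about 1.17 and about 363° remains. I'll close the fingers, align the tool with the gauge and go to a point outside the lip.

```bash
cat > st.py <<'E'
from h import *
from scipy.spatial.transform import Rotation as R
P=[491.5,-45.0,-0.056]
s=manip.get_state()
M=R.from_quat(s['ee_rot']).as_matrix()
print(round(s['time_s'],2),"gauge",np.round(w2g(P,[s['ee_pos']])[0],1),"yaw err deg",round(np.degrees(np.arctan2(M[1,0],M[0,0])-P[2]),1),"tilt",np.round(M[2],3),"F",np.round(s['wrist_force'],1),"w",round(s['grip_width'],2))
E
R='{"fingers":0,"tx":43.1,"ty":-36.6,"tz":10,"rz":16.2}'
python3 -m inch '[{"fingers":0,"tx":43.1,"ty":-36.6,"tz":0,"rz":16.2},{"fingers":0,"tx":43.1,"ty":-36.6,"tz":0,"rz":16.2},{"fingers":0,"tx":43.1,"ty":-36.6,"tz":0,"rz":16.2},{"fingers":0,"tx":43.1,"ty":-36.6,"tz":0,"rz":16.2},{"fingers":0,"tx":43.1,"ty":-36.6,"tz":0,"rz":16.2},{"fingers":0,"tx":43.1,"ty":-36.6,"tz":0,"rz":16.2},{"fingers":0,"tx":43.1,"ty":-36.6,"tz":0,"rz":16.2},{"fingers":0,"tx":43.1,"ty":-36.6,"tz":0,"rz":16.2},{"fingers":0,"tx":43.1,"ty":-36.6,"tz":0,"rz":16.2},{"fingers":0,"tx":43.1,"ty":-36.6,"tz":0,"rz":16.2}]'; python3 st.py
```

```text
0.2 gauge [-310.8 -606.1  241.7] yaw err deg 16.3 tilt [-0.    -0.001 -1.   ] F [-0.1  0.3  0.5] w 1.0$[0]: bad value
```

```bash
python3 -m inch '[{"fingers":0,"tx":43.1,"ty":-36.6,"tz":0,"rx":0,"ry":0,"rz":16.2},{"fingers":0,"tx":43.1,"ty":-36.6,"tz":0,"rx":0,"ry":0,"rz":16.2},{"fingers":0,"tx":43.1,"ty":-36.6,"tz":0,"rx":0,"ry":0,"rz":16.2},{"fingers":0,"tx":43.1,"ty":-36.6,"tz":0,"rx":0,"ry":0,"rz":16.2},{"fingers":0,"tx":43.1,"ty":-36.6,"tz":0,"rx":0,"ry":0,"rz":16.2},{"fingers":0,"tx":43.1,"ty":-36.6,"tz":0,"rx":0,"ry":0,"rz":16.2},{"fingers":0,"tx":43.1,"ty":-36.6,"tz":0,"rx":0,"ry":0,"rz":16.2},{"fingers":0,"tx":43.1,"ty":-36.6,"tz":0,"rx":0,"ry":0,"rz":16.2},{"fingers":0,"tx":43.1,"ty":-36.6,"tz":0,"rx":0,"ry":0,"rz":16.2},{"fingers":0,"tx":43.1,"ty":-36.6,"tz":0,"rx":0,"ry":0,"rz":16.2}]'; python3 st.py
```

```text
time_s: 1.2
ee_pos: [446.0, -229.7, 242.5]
ee_rot: [1.0, -0.027, 0.0, 0.0]
wrist_force: [0.4, -1.4, -1.1]
grip_width: 0.005
gripper_force: 0.0
1.2 gauge [ -35.1 -187.   242.5] yaw err deg 0.1 tilt [ 0.  0. -1.] F [ 0.4 -1.4 -1.1] w 0.0
```

```bash
python3 -m inch '[{"fingers":0,"tx":2,"ty":-4,"tz":3,"rx":0,"ry":0,"rz":0},{"fingers":0,"tx":2,"ty":-4,"tz":8,"rx":0,"ry":0,"rz":0},{"fingers":0,"tx":2,"ty":-4,"tz":12,"rx":0,"ry":0,"rz":0},{"fingers":0,"tx":2,"ty":-4,"tz":14,"rx":0,"ry":0,"rz":0},{"fingers":0,"tx":2,"ty":-4,"tz":14,"rx":0,"ry":0,"rz":0},{"fingers":0,"tx":2,"ty":-4,"tz":14,"rx":0,"ry":0,"rz":0},{"fingers":0,"tx":2,"ty":-4,"tz":14,"rx":0,"ry":0,"rz":0}]' >/dev/null; python3 st.py
python3 - <<'E'
from h import *
a=imaging.read_camera("top")["pixels"][175:255,218:350,::-1];b=imaging.read_camera("scene")["pixels"][150:270,230:400,::-1]
im=np.zeros((600,560,3),np.uint8);a=cv2.resize(a,(528,320),interpolation=2);b=cv2.resize(b,(380,268),interpolation=2);im[:320,:528]=a;im[325:593,:380]=b;cv2.imwrite("pics/z1.png",im)
E
```

```text
1.9 gauge [ -14.7 -149.2  103.8] yaw err deg 0.1 tilt [ 0.003  0.001 -1.   ] F [ 0.7  0.8 -0.1] w -0.0
```

View pics/z1.png

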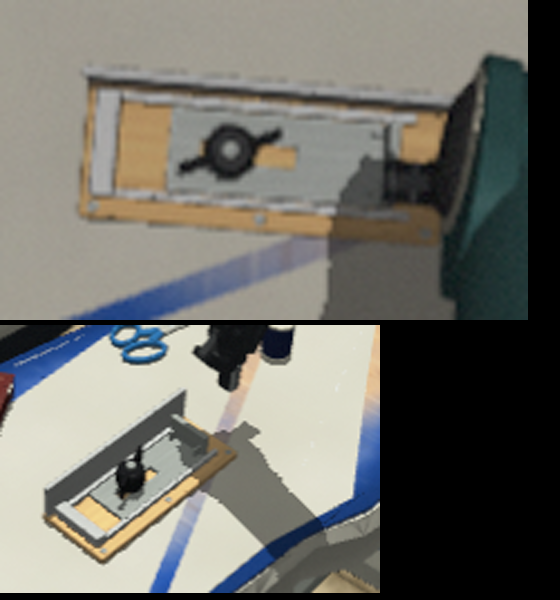

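The finger is right of the lip and above it; its left edge is at about (388,183) in the crop. I'll check the finger half-thickness from that.

```bash
python3 - <<'E'
from h import *
t=imaging.read_camera("top");P=[491.5,-45.0,-0.056]
uv=np.array([[387,183],[387,163],[387,200]])/4+[218,175]-.4
print(w2g(P,unproj(t,uv,93)),w2g(P,unproj(t,uv,105)))
E
```

```text
[[-15.26716962 -97.53053385  93.        ]
 [ -2.99439488 -96.65823443  93.        ]
 [-25.68699359 -98.27255631  93.        ]] [[-15.78710923 -96.65884244 105.        ]
 [ -3.64900988 -95.79611521 105.        ]
 [-26.09259116 -97.39272231 105.        ]]
```

```bash
python3 - <<'E'
from h import *
t=imaging.read_camera("top");s=imaging.read_camera("scene");P=[491.5,-45.0,-0.056]
Q=g2w(P,[[-14.7,-149.2,93],[-14.7,-134.7,93],[-14.7,-149.2,140]])
print((proj(t,Q)-[218,175])*4, proj(s,Q)-[230,150])
a=t["pixels"][190:240,300:345,::-1];b=s["pixels"][150:230,280:370,::-1]
im=np.zeros((500,1000,3),np.uint8)[:, :800]
a=cv2.resize(a,(405,450),interpolation=0);b=cv2.resize(b,(390,347),interpolation=0);im[:450,:405]=a;im[:347,410:]=b;cv2.imwrite("pics/z2.png",im)
E
```

```text
[[469.19023202 186.77053901]
 [445.7115164  185.00768054]
 [478.95713334 183.99510578]] [[100.89829303  26.83210415]
 [ 97.4317712   29.47150691]
 [102.47074287  13.81193603]]
```

View pics/z2.png

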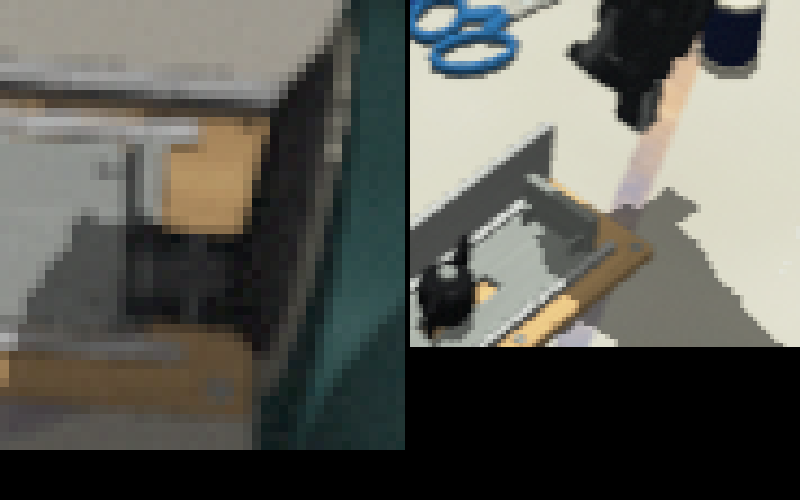

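The projection and the scene image agree: the tip is where measured. The knuckles reach about ±52 mm in y but stay more than 55 mm above the tip, and the tip half-thickness is about 9 mm. I'll go down outside the lip.

```bash
python3 -m inch '[{"fingers":0,"tx":1.5,"ty":-0.5,"tz":2,"rx":0,"ry":0,"rz":0},{"fingers":0,"tx":1.5,"ty":-0.5,"tz":4,"rx":0,"ry":0,"rz":0},{"fingers":0,"tx":1.5,"ty":-0.5,"tz":6.3,"rx":0,"ry":0,"rz":0},{"fingers":0,"tx":1.5,"ty":-0.5,"tz":6.3,"rx":0,"ry":0,"rz":0},{"fingers":0,"tx":1.5,"ty":-1,"tz":6.3,"rx":0,"ry":0,"rz":0},{"fingers":0,"tx":1.5,"ty":-1.5,"tz":6.3,"rx":0,"ry":0,"rz":0},{"fingers":0,"tx":1.5,"ty":-1.9,"tz":6.3,"rx":0,"ry":0,"rz":0},{"fingers":0,"tx":1.5,"ty":-2.3,"tz":6.3,"rx":0,"ry":0,"rz":0},{"fingers":0,"tx":1.5,"ty":-2.6,"tz":6.3,"rx":0,"ry":0,"rz":0},{"fingers":0,"tx":1.5,"ty":-2.6,"tz":6.3,"rx":0,"ry":0,"rz":0}]' >/dev/null; python3 st.py
python3 -m inch '[{"fingers":0,"tx":0,"ty":-0.4,"tz":0,"rx":0,"ry":0,"rz":0},{"fingers":0,"tx":0,"ty":-0.8,"tz":0,"rx":0,"ry":0,"rz":0},{"fingers":0,"tx":0,"ty":-1.2,"tz":0,"rx":0,"ry":0,"rz":0},{"fingers":0,"tx":0,"ty":-1.6,"tz":0,"rx":0,"ry":0,"rz":0},{"fingers":0,"tx":0,"ty":-2,"tz":0,"rx":0,"ry":0,"rz":0},{"fingers":0,"tx":0,"ty":-2,"tz":0,"rx":0,"ry":0,"rz":0}]' >/dev/null; python3 st.py
```

```text
3.15 gauge [  -0.7 -122.1   39.6] yaw err deg 0.2 tilt [ 0. -0. -1.] F [-0.2 -0.6 -0.5] w 0.0
3.75 gauge [  -0.8 -101.7   39.3] yaw err deg 0.2 tilt [ 0. -0. -1.] F [-0.3  0.4  0.7] w 0.0
```

```bash
python3 -m inch '[{"fingers":0,"tx":0,"ty":-0.4,"tz":0,"rx":0,"ry":0,"rz":0},{"fingers":0,"tx":0,"ty":-0.8,"tz":0,"rx":0,"ry":0,"rz":0},{"fingers":0,"tx":0,"ty":-1.1,"tz":0,"rx":0,"ry":0,"rz":0},{"fingers":0,"tx":0,"ty":-1.3,"tz":0,"rx":0,"ry":0,"rz":0}]' |grep force; python3 st.py
python3 -m inch '[{"fingers":0,"tx":0,"ty":-0.1,"tz":0,"rx":0,"ry":0,"rz":0},{"fingers":0,"tx":0,"ty":-0.2,"tz":0,"rx":0,"ry":0,"rz":0},{"fingers":0,"tx":0,"ty":-0.3,"tz":0,"rx":0,"ry":0,"rz":0}]' |grep force; python3 st.py
```

```text
wrist_force: [1.2, -1.8, 0.4]
gripper_force: 1.0
4.15 gauge [ -0.9 -89.3  39.3] yaw err deg 0.1 tilt [ 0. -0. -1.] F [ 1.2 -1.8  0.4] w 0.0
wrist_force: [1.6, -4.3, -0.3]
gripper_force: 2.6
4.45 gauge [ -0.9 -87.   39.3] yaw err deg 0.1 tilt [ 0.  0. -1.] F [ 1.6 -4.3 -0.3] w 0.0
```

```bash
python3 -m inch '[{"fingers":0,"tx":0,"ty":-0.1,"tz":0,"rx":0,"ry":0,"rz":0},{"fingers":0,"tx":0,"ty":-0.2,"tz":0,"rx":0,"ry":0,"rz":0}]' |grep force; python3 st.py
```

```text
wrist_force: [2.0, -9.8, -1.9]
gripper_force: 4.7
4.65 gauge [ -0.9 -86.9  39.3] yaw err deg 0.0 tilt [ 0.     0.002 -1.   ] F [ 2.  -9.8 -1.9] w 0.0
```

The stop is home: the force climbed to 10 N with no further motion. I'll retreat, lift and go over to the front side of the left wing.

```bash
python3 -m inch '[{"fingers":0,"tx":0,"ty":1.2,"tz":0,"rx":0,"ry":0,"rz":0},{"fingers":0,"tx":0,"ty":1.2,"tz":-4,"rx":0,"ry":0,"rz":0},{"fingers":0,"tx":0,"ty":1.2,"tz":-7,"rx":0,"ry":0,"rz":0},{"fingers":0,"tx":-2,"ty":-3,"tz":-7,"rx":0,"ry":0,"rz":0},{"fingers":0,"tx":-3.5,"ty":-7,"tz":-7,"rx":0,"ry":0,"rz":0},{"fingers":0,"tx":-3.5,"ty":-10.3,"tz":-7,"rx":0,"ry":0,"rz":0},{"fingers":0,"tx":-3.5,"ty":-10.3,"tz":-7,"rx":0,"ry":0,"rz":0},{"fingers":0,"tx":-3.5,"ty":-10.3,"tz":-4,"rx":0,"ry":0,"rz":0},{"fingers":0,"tx":-3.5,"ty":-10.3,"tz":-0.2,"rx":0,"ry":0,"rz":0},{"fingers":0,"tx":-3.5,"ty":-10.3,"tz":-0.2,"rx":0,"ry":0,"rz":0}]' |grep force; python3 st.py
python3 - <<'E'
from h import *
a=imaging.read_camera("top")["pixels"][175:250,218:343,::-1];b=imaging.read_camera("scene")["pixels"][150:270,230:360,::-1]
im=np.zeros((600,560,3),np.uint8);a=cv2.resize(a,(500,300),interpolation=2);b=cv2.resize(b,(312,288),interpolation=2);im[:300,:500]=a;im[305:593,:312]=b;cv2.imwrite("pics/z3.png",im)
E
```

```text
wrist_force: [-1.3, -0.1, 0.3]
gripper_force: 0.0
5.65 gauge [-40.   17.7  37.6] yaw err deg 0.1 tilt [-0.01  0.   -1.  ] F [-1.3 -0.1  0.3] w -0.0
```

View pics/z3.png

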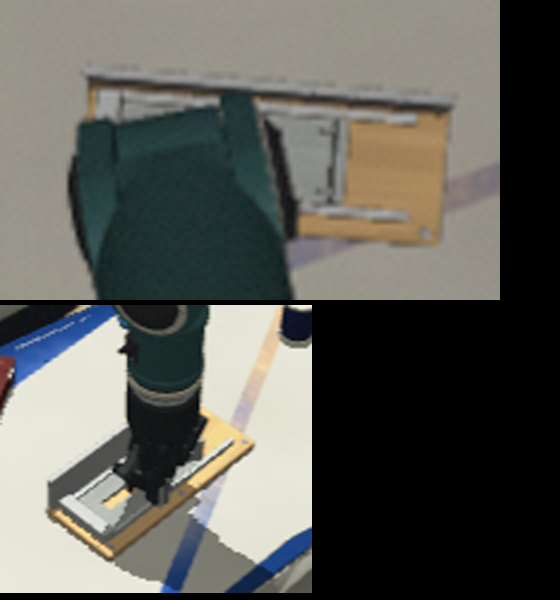

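The stop's end is at the block and the tool is in front of the left wing. Stroke 1 pushes that wing toward the fence.

```bash
python3 -m inch '[{"fingers":0,"tx":0,"ty":0,"tz":0,"rx":0,"ry":0,"rz":0}]' >/dev/null; python3 st.py
python3 -m inch '[{"fingers":0,"tx":0.4,"ty":-0.2,"tz":0,"rx":0,"ry":0,"rz":0},{"fingers":0,"tx":0.7,"ty":-0.3,"tz":0,"rx":0,"ry":0,"rz":0},{"fingers":0,"tx":1.1,"ty":-0.6,"tz":0,"rx":0,"ry":0,"rz":0},{"fingers":0,"tx":1.4,"ty":-0.9,"tz":0,"rx":0,"ry":0,"rz":0},{"fingers":0,"tx":1.8,"ty":-1.1,"tz":0,"rx":0,"ry":0,"rz":0},{"fingers":0,"tx":2.2,"ty":-1.3,"tz":0,"rx":0,"ry":0,"rz":0},{"fingers":0,"tx":2.5,"ty":-1.5,"tz":0,"rx":0,"ry":0,"rz":0},{"fingers":0,"tx":2.8,"ty":-1.6,"tz":0,"rx":0,"ry":0,"rz":0},{"fingers":0,"tx":3.0,"ty":-1.7,"tz":0,"rx":0,"ry":0,"rz":0},{"fingers":0,"tx":3.0,"ty":-1.7,"tz":0,"rx":0,"ry":0,"rz":0}]' |grep force; python3 st.py
```

```text
5.85 gauge [-35.3  18.   42.6] yaw err deg 0.1 tilt [ 0.002 -0.    -1.   ] F [ 0.2 -1.  -0.2] w -0.0
wrist_force: [0.2, -0.0, -0.8]
gripper_force: 0.2
6.85 gauge [-5.9 35.5 41.2] yaw err deg 0.1 tilt [ 0. -0. -1.] F [ 0.2 -0.  -0.8] w 0.0
```

```bash
python3 -m inch '[{"fingers":0,"tx":-0.8,"ty":0,"tz":0,"rx":0,"ry":0,"rz":0},{"fingers":0,"tx":-0.8,"ty":0,"tz":-3,"rx":0,"ry":0,"rz":0},{"fingers":0,"tx":-0.5,"ty":0.5,"tz":-5,"rx":0,"ry":0,"rz":0},{"fingers":0,"tx":0.5,"ty":4,"tz":-5,"rx":0,"ry":0,"rz":0},{"fingers":0,"tx":1.7,"ty":7.4,"tz":-5,"rx":0,"ry":0,"rz":0},{"fingers":0,"tx":1.7,"ty":7.4,"tz":-5,"rx":0,"ry":0,"rz":0},{"fingers":0,"tx":1.7,"ty":7.4,"tz":-3,"rx":0,"ry":0,"rz":0},{"fingers":0,"tx":1.7,"ty":7.4,"tz":-0.1,"rx":0,"ry":0,"rz":0},{"fingers":0,"tx":1.7,"ty":7.4,"tz":-0.1,"rx":0,"ry":0,"rz":0},{"fingers":0,"tx":1.7,"ty":7.4,"tz":-0.1,"rx":0,"ry":0,"rz":0}]' |grep force; python3 st.py
python3 - <<'E'
from h import *
a=imaging.read_camera("top")["pixels"][175:250,218:343,::-1];b=imaging.read_camera("scene")["pixels"][150:270,230:360,::-1]
im=np.zeros((600,560,3),np.uint8);a=cv2.resize(a,(500,300),interpolation=2);b=cv2.resize(b,(312,288),interpolation=2);im[:300,:500]=a;im[305:593,:312]=b;cv2.imwrite("pics/z4.png",im)
th=np.radians(np.arange(-110,-285,-10))
u=np.c_[np.cos(th),np.sin(th)];n=np.c_[-u[:,1],u[:,0]];d=3.5+11*abs(n[:,0])+12*abs(n[:,1])
print(np.c_[np.degrees(th),32*u+d[:,None]*n].round(1).tolist())
E
```

```text
wrist_force: [-0.5, 0.3, -0.3]
gripper_force: 0.0
7.85 gauge [ 10.3 -38.1  42.3] yaw err deg 0.1 tilt [-0.001 -0.    -1.   ] F [-0.5  0.3 -0.3] w -0.0
[[-110.0, 5.9, -36.2], [-120.0, 0.5, -37.2], [-130.0, -5.5, -37.1], [-140.0, -11.8, -35.7], [-150.0, -18.0, -32.8], [-160.0, -23.7, -28.4], [-170.0, -28.5, -22.5], [-180.0, -32.0, -15.5], [-190.0, -34.5, -11.4], [-200.0, -36.4, -6.5], [-210.0, -37.4, -0.8], [-220.0, -37.2, 5.4], [-230.0, -35.6, 11.9], [-240.0, -32.5, 18.2], [-250.0, -27.8, 23.9], [-260.0, -21.7, 28.7], [-270.0, -14.5, 32.0], [-280.0, -10.6, 34.4]]
```

View pics/z4.png

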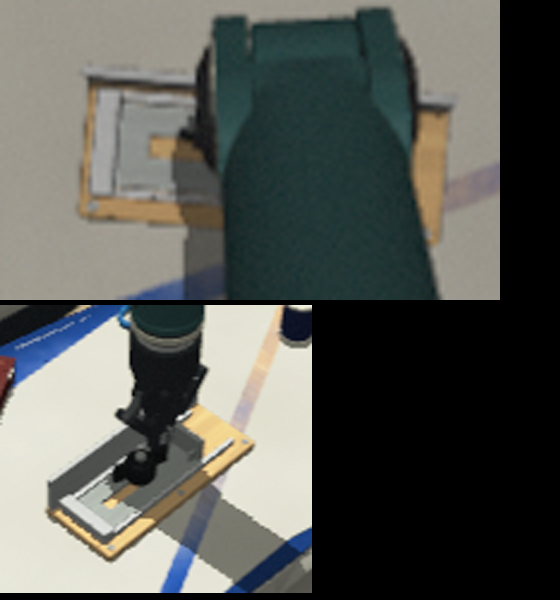

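The tool is down on the fence side of the right wing; the left wing shows up-left of the hub at about (190,128). Now stroke 2.

```bash
python3 -m inch '[{"fingers":0,"tx":-0.5,"ty":-0.2,"tz":0,"rx":0,"ry":0,"rz":0},{"fingers":0,"tx":-1.0,"ty":-0.1,"tz":0,"rx":0,"ry":0,"rz":0},{"fingers":0,"tx":-1.6,"ty":-0.1,"tz":0,"rx":0,"ry":0,"rz":0},{"fingers":0,"tx":-2.3,"ty":-0.3,"tz":0,"rx":0,"ry":0,"rz":0},{"fingers":0,"tx":-2.9,"ty":-0.6,"tz":0,"rx":0,"ry":0,"rz":0},{"fingers":0,"tx":-3.5,"ty":-1.0,"tz":0,"rx":0,"ry":0,"rz":0},{"fingers":0,"tx":-3.9,"ty":-1.6,"tz":0,"rx":0,"ry":0,"rz":0},{"fingers":0,"tx":-4.3,"ty":-2.3,"tz":0,"rx":0,"ry":0,"rz":0},{"fingers":0,"tx":-4.5,"ty":-2.7,"tz":0,"rx":0,"ry":0,"rz":0},{"fingers":0,"tx":-4.7,"ty":-3.2,"tz":0,"rx":0,"ry":0,"rz":0}]' |grep force; python3 st.py
python3 -m inch '[{"fingers":0,"tx":-0.1,"ty":-0.6,"tz":0,"rx":0,"ry":0,"rz":0},{"fingers":0,"tx":-0.1,"ty":-1.2,"tz":0,"rx":0,"ry":0,"rz":0},{"fingers":0,"tx":0.1,"ty":-1.8,"tz":0,"rx":0,"ry":0,"rz":0},{"fingers":0,"tx":0.4,"ty":-2.5,"tz":0,"rx":0,"ry":0,"rz":0},{"fingers":0,"tx":0.9,"ty":-3.0,"tz":0,"rx":0,"ry":0,"rz":0},{"fingers":0,"tx":1.5,"ty":-3.5,"tz":0,"rx":0,"ry":0,"rz":0},{"fingers":0,"tx":2.2,"ty":-3.8,"tz":0,"rx":0,"ry":0,"rz":0},{"fingers":0,"tx":2.6,"ty":-4.0,"tz":0,"rx":0,"ry":0,"rz":0},{"fingers":0,"tx":2.6,"ty":-4.0,"tz":0,"rx":0,"ry":0,"rz":0}]' |grep force; python3 st.py
```

```text
wrist_force: [0.7, -0.7, 0.7]
gripper_force: 0.5
8.95 gauge [-36.4  -6.3  42.2] yaw err deg 0.1 tilt [-0.  0. -1.] F [ 0.7 -0.7  0.7] w -0.0
wrist_force: [-0.7, 0.4, -0.4]
gripper_force: 0.0
9.85 gauge [-9.3 33.8 42.3] yaw err deg 0.1 tilt [ 0.001 -0.    -1.   ] F [-0.7  0.4 -0.4] w -0.0
```

```bash
python3 -m inch '[{"fingers":0,"tx":-0.8,"ty":0,"tz":0,"rx":0,"ry":0,"rz":0},{"fingers":0,"tx":-0.8,"ty":0,"tz":-3,"rx":0,"ry":0,"rz":0},{"fingers":0,"tx":-0.5,"ty":0.5,"tz":-5,"rx":0,"ry":0,"rz":0},{"fingers":0,"tx":1.0,"ty":4,"tz":-5,"rx":0,"ry":0,"rz":0},{"fingers":0,"tx":2.7,"ty":7.3,"tz":-5,"rx":0,"ry":0,"rz":0},{"fingers":0,"tx":2.7,"ty":7.3,"tz":-5,"rx":0,"ry":0,"rz":0},{"fingers":0,"tx":2.7,"ty":7.3,"tz":-3,"rx":0,"ry":0,"rz":0},{"fingers":0,"tx":2.7,"ty":7.3,"tz":0,"rx":0,"ry":0,"rz":0},{"fingers":0,"tx":2.7,"ty":7.3,"tz":0.2,"rx":0,"ry":0,"rz":0},{"fingers":0,"tx":2.7,"ty":7.3,"tz":0.2,"rx":0,"ry":0,"rz":0}]' |grep force; python3 st.py
python3 - <<'E'
from h import *
a=imaging.read_camera("top")["pixels"][175:250,218:343,::-1];b=imaging.read_camera("scene")["pixels"][180:260,240:340,::-1]
im=np.zeros((600,560,3),np.uint8);a=cv2.resize(a,(500,300),interpolation=2);b=cv2.resize(b,(360,288),interpolation=2);im[:300,:500]=a;im[305:593,:360]=b;cv2.imwrite("pics/z5.png",im)
E
```

```text
wrist_force: [0.9, 0.3, -0.1]
gripper_force: 0.0
10.85 gauge [ 16.  -39.2  40. ] yaw err deg 0.1 tilt [-0.002 -0.    -1.   ] F [ 0.9  0.3 -0.1] w 0.0
```

View pics/z5.png

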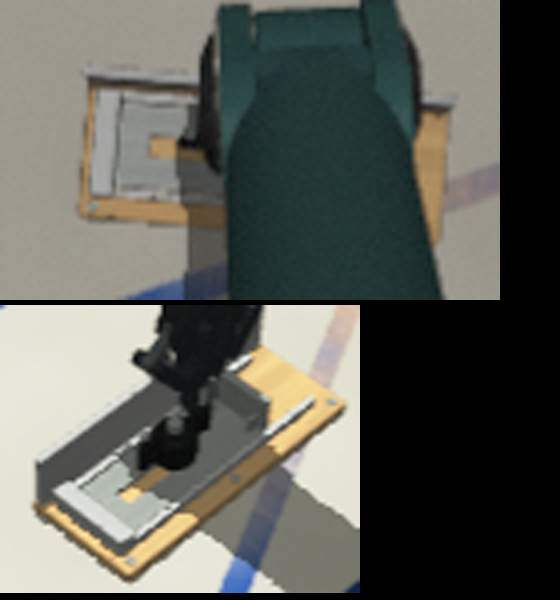

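The left wing is at about 78° (dark spot at (188,137)), as planned. Now stroke 3.

```bash
python3 -m inch '[{"fingers":0,"tx":-1.0,"ty":-0.3,"tz":0,"rx":0,"ry":0,"rz":0},{"fingers":0,"tx":-1.6,"ty":-0.2,"tz":0,"rx":0,"ry":0,"rz":0},{"fingers":0,"tx":-2.2,"ty":-0.2,"tz":0,"rx":0,"ry":0,"rz":0},{"fingers":0,"tx":-2.8,"ty":-0.4,"tz":0,"rx":0,"ry":0,"rz":0},{"fingers":0,"tx":-3.4,"ty":-0.6,"tz":0,"rx":0,"ry":0,"rz":0},{"fingers":0,"tx":-4.0,"ty":-1.1,"tz":0,"rx":0,"ry":0,"rz":0},{"fingers":0,"tx":-4.5,"ty":-1.7,"tz":0,"rx":0,"ry":0,"rz":0},{"fingers":0,"tx":-4.8,"ty":-2.4,"tz":0,"rx":0,"ry":0,"rz":0},{"fingers":0,"tx":-5.1,"ty":-2.8,"tz":0,"rx":0,"ry":0,"rz":0},{"fingers":0,"tx":-5.3,"ty":-3.3,"tz":0,"rx":0,"ry":0,"rz":0}]' |grep force; python3 st.py
python3 -m inch '[{"fingers":0,"tx":-0.1,"ty":-0.6,"tz":0,"rx":0,"ry":0,"rz":0},{"fingers":0,"tx":-0.1,"ty":-1.2,"tz":0,"rx":0,"ry":0,"rz":0},{"fingers":0,"tx":0.1,"ty":-1.8,"tz":0,"rx":0,"ry":0,"rz":0},{"fingers":0,"tx":0.4,"ty":-2.5,"tz":0,"rx":0,"ry":0,"rz":0},{"fingers":0,"tx":0.4,"ty":-2.5,"tz":0,"rx":0,"ry":0,"rz":0}]' |grep force; python3 st.py
python3 -m inch '[{"fingers":0,"tx":0.2,"ty":-0.3,"tz":0,"rx":0,"ry":0,"rz":0},{"fingers":0,"tx":0.4,"ty":-0.5,"tz":0,"rx":0,"ry":0,"rz":0}]' |grep force; python3 st.py
```

```text
wrist_force: [0.9, -0.8, -0.2]
gripper_force: 0.5
11.95 gauge [-36.5  -6.3  40.2] yaw err deg 0.1 tilt [-0.  0. -1.] F [ 0.9 -0.8 -0.2] w -0.0
wrist_force: [-0.0, 0.7, -0.8]
gripper_force: 0.0
12.45 gauge [-31.7  19.6  40.2] yaw err deg 0.2 tilt [ 0.    -0.001 -1.   ] F [-0.   0.7 -0.8] w -0.0
wrist_force: [0.5, -0.2, -0.3]
gripper_force: 0.5
12.65 gauge [-28.3  23.3  40.2] yaw err deg 0.1 tilt [-0.  0. -1.] F [ 0.5 -0.2 -0.3] w 0.0
```

```bash
for i in 1; do python3 -m inch '[{"fingers":0,"tx":0.2,"ty":-0.1,"tz":0,"rx":0,"ry":0,"rz":0},{"fingers":0,"tx":0.4,"ty":-0.2,"tz":0,"rx":0,"ry":0,"rz":0},{"fingers":0,"tx":0.4,"ty":-0.2,"tz":0,"rx":0,"ry":0,"rz":0}]' |grep wrist; python3 st.py; done
python3 -m inch '[{"fingers":0,"tx":0.2,"ty":-0.1,"tz":0,"rx":0,"ry":0,"rz":0},{"fingers":0,"tx":0.3,"ty":-0.1,"tz":0,"rx":0,"ry":0,"rz":0},{"fingers":0,"tx":0.3,"ty":-0.1,"tz":0,"rx":0,"ry":0,"rz":0}]' |grep wrist; python3 st.py
```

```text
wrist_force: [0.1, 0.5, -0.2]
12.95 gauge [-24.   25.6  40.2] yaw err deg 0.1 tilt [ 0. -0. -1.] F [ 0.1  0.5 -0.2] w 0.0
wrist_force: [-4.3, 0.9, 1.6]
13.25 gauge [-22.1  26.4  40.1] yaw err deg 0.1 tilt [-0.002  0.    -1.   ] F [-4.3  0.9  1.6] w -0.0
```

```bash
python3 -m inch '[{"fingers":0,"tx":0.1,"ty":0,"tz":0,"rx":0,"ry":0,"rz":0},{"fingers":0,"tx":0.2,"ty":0,"tz":0,"rx":0,"ry":0,"rz":0},{"fingers":0,"tx":0.2,"ty":0,"tz":0,"rx":0,"ry":0,"rz":0}]' |grep wrist; python3 st.py
```

```text
wrist_force: [-7.8, 2.0, 5.6]
13.55 gauge [-21.8  26.5  39.8] yaw err deg 0.1 tilt [-0.005  0.    -1.   ] F [-7.8  2.   5.6] w -0.0
```

Hard stop: about 8 N with no motion. I'll retreat and check.

```bash
python3 -m inch '[{"fingers":0,"tx":-1.5,"ty":0.3,"tz":0,"rx":0,"ry":0,"rz":0},{"fingers":0,"tx":-1.5,"ty":0.3,"tz":-4,"rx":0,"ry":0,"rz":0},{"fingers":0,"tx":-1.5,"ty":0.3,"tz":-9,"rx":0,"ry":0,"rz":0},{"fingers":0,"tx":-1.5,"ty":3,"tz":-14,"rx":0,"ry":0,"rz":0},{"fingers":0,"tx":-2,"ty":8,"tz":-16,"rx":0,"ry":0,"rz":0},{"fingers":0,"tx":-2,"ty":13,"tz":-16,"rx":0,"ry":0,"rz":0},{"fingers":0,"tx":-2,"ty":18,"tz":-16,"rx":0,"ry":0,"rz":0},{"fingers":0,"tx":-2,"ty":22,"tz":-16,"rx":0,"ry":0,"rz":0},{"fingers":0,"tx":-2,"ty":25,"tz":-16,"rx":0,"ry":0,"rz":0},{"fingers":0,"tx":-2,"ty":25,"tz":-16,"rx":0,"ry":0,"rz":0}]' |grep force; python3 st.py
python3 - <<'E'
from h import *
a=imaging.read_camera("top")["pixels"];cv2.imwrite("pics/t9.png",a[...,::-1])
a=cv2.resize(a[185:245,228:340,::-1],(560,300),interpolation=2);b=imaging.read_camera("scene")["pixels"][150:320,140:380,::-1]
b=cv2.resize(b,(408,289),interpolation=2)
im=np.zeros((600,560,3),np.uint8);im[:300]=a;im[305:594,:408]=b;cv2.imwrite("pics/z6.png",im)
E
```

```text
wrist_force: [0.2, 0.5, 0.2]
gripper_force: 0.0
14.55 gauge [ -38.8 -229.6  200.8] yaw err deg -0.4 tilt [ 0.003  0.004 -1.   ] F [0.2 0.5 0.2] w 0.0
```

View pics/z6.png

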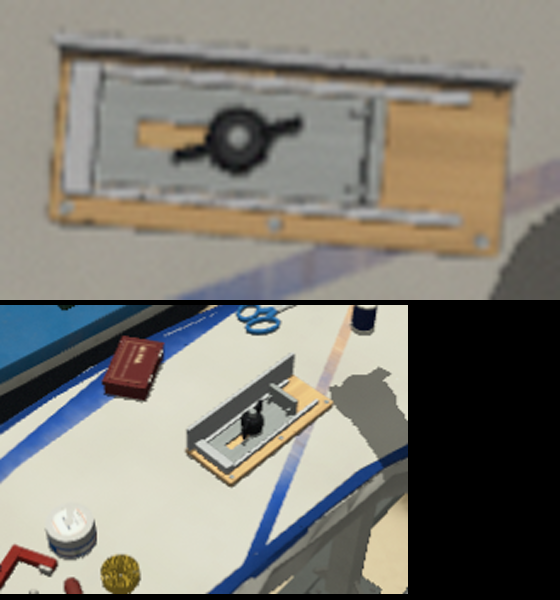

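The final picture shows the plate's end against the block at (100,130) and the wing tips at (300,122) and (177,157), about -70°, which is the fully-down angle. The pot, tape and spool are where they were.

```bash
python3 -c "
from plant import hand_in
print(hand_in())"
```

```text
the job is handed in; nothing more can be done
None
```

The job is handed in: the stop is fully home against the end block and the wing nut is turned down to its hard stop, in about 15 s of robot time. The pot, tape measure and spool were not touched.

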